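Shift the polishing machine to the marked speed

TASK

Set the gem polishing machine to the marked speed: with the fingertips, push its shift lever gently along the gate, out of the middle lane, across, and fully home into the outer slot whose end carries the straight bar (the other three outer slots carry round buttons). Only push the knob from its sides, never grip it or force it, then let go and leave it there. Leave the jar, the stone box and the loupe where they stand.

Things in the scene. Friction and masses are not known exactly. Their poses are not given: they have to be found in the camera images.
- machine: white gem polishing machine, fixed. Origin on the table under the centre of its shift gate; x points away from the operator (fore), y to the operator's left, z up. The gate is on a box 150 (x) x 160 (y) mm. To its left is the 250 mm square lap unit (centre at y = +206 mm) with a round steel lap, under 95 mm high, and at its far left corner a 170 mm post.
- gate (a point): centre of the gate plate's top (aluminium, 124 x 136 mm, 100 mm above the table). Cut-out: fore-and-aft lanes at y = -27, 0, +27 mm, each to x = -22 and +22 mm (stem centre), joined only by one cross lane at x = 0. Lanes 13 mm wide, stem 9 mm: 2 mm play each way (4 mm at the knob); corners into the cross lane rounded, 7 mm.
- shift_fore (a joint): the lever's fore-and-aft tilt, rad: 0 in the cross lane, +0.27 (stop) fully home in a far slot, -0.27 (stop) in a near slot. It turns about a point 14 mm above the table under the gate's centre and stays where it is left (about 2 N of friction at the knob). At the start it is anywhere along the middle lane.
- shift_side (a joint): the lever's sideways tilt, rad: 0 in the middle lane, about +0.33 in the left lane (+y of the machine; stop at 0.335), about -0.33 in the right lane. It can change only while the fore-and-aft tilt is about 0. Same friction.
- knob (a point): centre of the lever's black knob: an upright rounded cylinder 30 mm across, 42 mm high, on the 9 mm stem, 160 mm from the turning point: about 174 mm above the table when upright (top at 194 mm), 160 mm when in a corner slot, where it is about 40 mm fore or aft and 51 mm left or right of the gate's centre.
- bar_mark: the mark of the wanted slot: the only straight bar, dark steel, 42 mm (along the machine's y) x 12 x 5 mm, fixed on the gate plate beside the end of one of the four outer slots (46 mm fore or aft and 30 mm left or right of the gate's centre); origin at the centre of its underside, 100 mm above the table
- button_a: low round dark steel button, 18 mm across, 5 mm high, on the gate plate beside the end of one of the outer slots (one of the three); not the wanted slot; origin at the centre of its underside
- button_b: low round dark steel button, 18 mm across, 5 mm high, on the gate plate beside the end of one of the outer slots (one of the three); not the wanted slot; origin at the centre of its underside
- button_c: low round dark steel button, 18 mm across, 5 mm high, on the gate plate beside the end of one of the outer slots (one of the three); not the wanted slot; origin at the centre of its underside
- jar: loose amber jar, 44 mm across, 60 mm high, to the right of the gate; leave alone; origin under its centre
- stone_box: loose dark wooden stone box, 60 x 90 x 25 mm, in front of the gate; leave alone; origin under its centre
- loupe: loose steel loupe barrel, 30 mm across, 32 mm high, to the right of the gate; leave alone; origin under its centre

How it is judged:
By the outcome, as a careful person would: the job done as asked, in the order asked, and still so for the second after the job is handed in, with the robot touching nothing.
It also fails if it takes over 72 s, if anything falls off the work surface, if the arm or the gripper's body presses on something with over 40 N, if the wrist force passes 120 N, or if a joint passes its speed limit or range.

ROBOT

A 6-joint arm with a two-finger parallel gripper is mounted at the origin on the work surface. World frame = base frame: x ahead of the robot, y to its left, z up, the work surface at z = 0. Lengths are in m, angles in rad, forces in N, time in s.
With the tool pointing down it reaches from about 0.35 to 0.85 m from the base axis. Payload 8.1 kg.
Tool frame: the origin (TCP) lies on the mounting face of the last link; the fingertips stand 186 mm ahead of it and the grasp point (between the pads) lies 167 mm ahead of it; z points along the fingers, y is the line along which they close (so a half turn about z gives the same grasp; the last joint's range is limited). The gripper opens to 93 mm and grips with 3 to 60 N. Pads are 15 mm wide; open, the fingers measure 128 mm over their backs; the gripper's body (75 mm by 188 mm) begins 65 mm behind the grasp point.
Start: joints at [-1.2, 0.13, 1.488, -0, 1.523, -0.085], TCP at [0.264, -0.539, 0.405] pointing down, gripper open.
Joint ranges: [-2.96, 2.96], [-0.89, 2.26], [0.02, 2.5], [-1.34, 4.48], [0, 2.73], [-2.66, 2.66]. Speed limits (rad/s): [2.39, 2.39, 2.79, 3.14, 3.14, 3.14].

INTERFACE

Orientations are given as a rotation vector (axis times angle).
In Python, from plant import * gives the robot as it stands. The module is installed in compiled form; this text tells all that it offers.
- The arm moves only by the tool arm_command, never from a script. Its argument "increments" is a list of rows, each a list of 6 numbers: the shift along the tool's x, y, z in units of 0.2 m (1.0 is 0.2 m), then the turn, a rotation vector about the tool's x, y, z in units of pi rad (1.0 is pi rad). A call has exactly 5 rows; each row is the pose to reach, as a shift and turn from the pose commanded when the call began, along the tool's axes at that moment, turning the shorter way round; what a row does not reach only later rows make up. A row lasts 1/8 s, in which the tool goes at most 62.5 mm and 10.7 degrees, less where a joint would pass 70% of its speed; a pose out of reach is approached as far as the arm can. A call with a number of a shift or a turn outside -1 to 1 is refused whole. A call with a gripper value outside its range is refused whole. "fingers" is the closure, from -1 (fully open) to 1 (shut), set as the call begins (left out, the last holds). The fingers move at their own pace and stop on an object; "force" is the grip in N (left out, the last holds). Time passes only in rows, so rows that repeat a pose let the fingers close, or fill a call up. It gives the time, the measured TCP pose, the force, the opening and the grip force at its end, in the units of the state.
- read_state(): the state, without advancing time (a new reading comes with each control period).
- read_camera(name): name is "scene" or "top" or "wrist"; returns a dict with "image" (384x512x3 uint8, red, green, blue), "fx", "fy", "cx", "cy" (pixels), "T" (4x4, takes a point from camera to world coordinates). Camera axes: x right, y down, z forward; pixel columns grow to the right and rows downward; lengths in m; the calibration is good to about 2 mm. A picture is of the moment at which its call begins. There is no depth.
- close_job(): hands the job in; it is judged then, once.
The state is a dict: "t": time; "q": joint angles; "dq": joint speeds; "joint_torque": joint torques, N m; "tool_pos": TCP position; "orientation": TCP orientation; "force": force on the tool from outside, world axes, zero at the start; "wrist_torque": the same for the moment, N m; "opening": finger opening in m; "gripper_force": force on a finger pad.
Only numpy, scipy, OpenCV 4.12 (cv2) and the standard library are available. Lean on these libraries where they do the work, as an engineer would, in place of code of your own. Each camera call takes 0.05 s, during which the arm holds its last target. There are 200 camera calls.

## Working session

There is one attempt and no reset: what is moved stays moved. The work goes in short steps, Python scripts to look and compute and a tool call to move; the robot and the scene stay as the last step left them, time stands still between calls to the robot, and variables do not carry over. Pictures are saved under pics/ and viewed, at most 10 in all, crops included, and the job is handed in when it is done.

Besides the shell and the picture viewer there is one more tool, called after "Call:" in YAML: its name, and indented under it one key for each argument. arm_command: Moves the arm, as the interface text tells. Shifts and turns lie within -1 to 1; 1 stands for 0.2 m of shift or pi rad of turn. Its arguments: {"type":"object","properties":{"increments":{"type":"array","items":{"type":"array","items":{"type":"number","minimum":-1,"maximum":1}}},"fingers":{"type":"number"},"force":{"type":"number"}},"required":["increments"]}

```bash
mkdir -p pics; python3 - <<'E'
from plant import *
import cv2, numpy as np
s=read_state(); print(s['t'],s['tool_pos'],s['orientation'],s['opening'])
for n in ["scene","top"]:
    c=read_camera(n); cv2.imwrite(f"pics/{n}0.png",c["image"][:,:,::-1]); np.savez(f"{n}0.npz",**c)
    print(n,c["fx"],c["fy"],c["cx"],c["cy"],np.round(c["T"],4).tolist())
E
```

```text
0.0 [ 0.26403408 -0.53851955  0.40369928] [-3.05856164e+00 -7.09353732e-01  4.22096532e-04] 0.09307256313650573
scene 481.68690694605874 481.68690694605874 249.95296863589274 195.7993851590287 [[0.2109, 0.694, -0.6884, 1.0675], [0.9775, -0.1536, 0.1446, -0.2189], [-0.0054, -0.7034, -0.7108, 0.64], [0.0, 0.0, 0.0, 1.0]]
top 457.4570801384916 457.4570801384916 254.62734792751897 198.87578232019644 [[-0.0209, -0.9827, 0.1841, 0.4025], [-0.9998, 0.0203, -0.0053, -0.1235], [0.0014, -0.1841, -0.9829, 0.9337], [0.0, 0.0, 0.0, 1.0]]
```

View pics/top0.png

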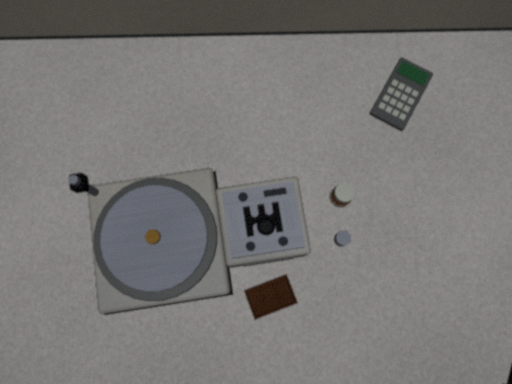

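View pics/scene0.png

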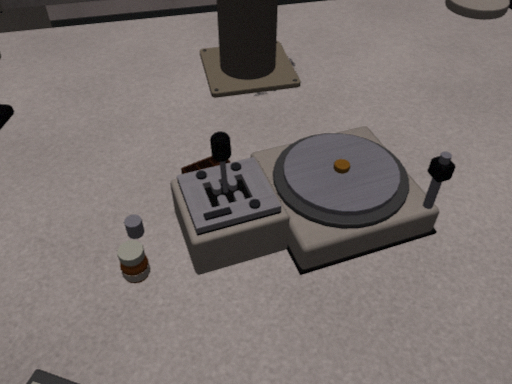

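The top view shows the bar mark at the far right (275,192) and the buttons at (243,197), (250,246) and (283,241). The knob is at about (266,227), in the near half of the middle lane. The scene view agrees: bar at (217,212), knob at (221,147).

```bash
cat > h.py <<'E'
import numpy as np, cv2
def ray(c,u,v):
    T=c["T"]; d=T[:3,:3]@np.array([(u-c["cx"])/c["fx"],(v-c["cy"])/c["fy"],1]); return T[:3,3],d
def onz(c,u,v,z):
    o,d=ray(c,u,v); return o+d*(z-o[2])/d[2]
def tri(c1,p1,c2,p2):
    o1,d1=ray(c1,*p1);o2,d2=ray(c2,*p2)
    s=np.linalg.lstsq(np.c_[d1,-d2],o2-o1,rcond=None)[0]
    a,b=o1+d1*s[0],o2+d2*s[1]; return (a+b)/2,np.linalg.norm(a-b)
E
python3 - <<'E'
from h import *
C={n:dict(np.load(f"{n}0.npz")) for n in["top","scene"]}
for n,(x0,x1,y0,y1) in {"top":(225,305,183,260),"scene":(165,290,125,235)}.items():
    im=C[n]["image"]; g=cv2.cvtColor(im,cv2.COLOR_RGB2GRAY)
    sub=g[y0:y1,x0:x1]; th=70 if n=="top" else 45
    k,l,st,ce=cv2.connectedComponentsWithStats((sub<th).astype(np.uint8))
    for i in range(1,k):
        if st[i,4]>25:
            u,v=ce[i]+[x0,y0]; print(n,st[i].tolist(),round(u,1),round(v,1),onz(C[n],u,v,.104).round(4))
    cv2.imwrite(f"pics/{n}c.png",cv2.resize(im[y0:y1,x0:x1,::-1],None,fx=5,fy=5,interpolation=cv2.INTER_CUBIC))
a=cv2.imread("pics/topc.png");b=cv2.imread("pics/scenec.png")
b=cv2.resize(b,(400,352)); h=max(a.shape[0],352)
p=lambda x:cv2.copyMakeBorder(x,0,h-x.shape[0],0,0,cv2.BORDER_CONSTANT)
cv2.imwrite("pics/both.png",np.hstack([p(a),p(b)]))
E
```

```text
top [39, 5, 22, 9, 128] 274.5 191.7 [ 0.5706 -0.165   0.104 ]
top [14, 10, 8, 8, 55] 242.6 196.5 [ 0.5627 -0.1058  0.104 ]
top [18, 19, 40, 35, 834] 263.1 220.1 [ 0.518  -0.1427  0.104 ]
top [54, 54, 9, 9, 63] 282.8 240.8 [ 0.4795 -0.1775  0.104 ]
top [21, 59, 9, 9, 61] 250.1 245.9 [ 0.4715 -0.1179  0.104 ]
scene [17, 7, 70, 75, 1439] 219.5 169.3 [ 0.477  -0.1462  0.104 ]
scene [66, 38, 10, 8, 64] 235.5 166.5 [ 0.476 -0.119  0.104]
scene [31, 46, 10, 8, 63] 200.8 174.7 [ 0.4834 -0.1782  0.104 ]
scene [110, 59, 15, 23, 59] 282.1 196.9 [ 0.5616 -0.0614  0.104 ]
scene [85, 75, 10, 9, 72] 254.4 203.7 [ 0.5665 -0.1068  0.104 ]
scene [39, 83, 28, 12, 175] 217.1 213.4 [ 0.5741 -0.1662  0.104 ]
scene [31, 82, 85, 28, 440] 237.7 221.1 [ 0.5961 -0.1389  0.104 ]
```

View pics/both.png

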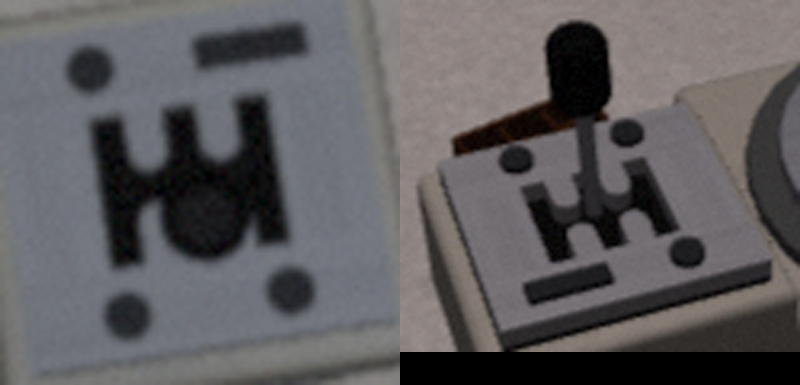

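The crops confirm the layout: the bar is at the far right, and the knob's top circle is at crop (203,217), which is top-view pixel (265.6,226.4). In the scene view the knob is at crop (578,68), pixel (220.6,146.2). Next I compute the gate frame, the knob position and the first move.

```bash
cat >> h.py <<'E'
from scipy.spatial.transform import Rotation as Ro
O=np.array([.523,-.142]); YAW=.134
def mach(p):
    c,s=np.cos(YAW),np.sin(YAW); d=np.array(p[:2])-O; return np.array([c*d[0]+s*d[1],-s*d[0]+c*d[1]])
def world(m):
    c,s=np.cos(YAW),np.sin(YAW); return O+np.array([c*m[0]-s*m[1],s*m[0]+c*m[1]])
def status(s):
    R=Ro.from_rotvec(s["orientation"]).as_matrix(); tip=s["tool_pos"]+.186*R[:,2]
    c,sn=np.cos(YAW),np.sin(YAW); f=s["force"]
    print("t",round(s["t"],2),"tip mach mm",(mach(tip)*1e3).round(1),"z",round(tip[2]*1e3,1),"F mach",np.round([c*f[0]+sn*f[1],-sn*f[0]+c*f[1],f[2]],1),"open",round(s["opening"],4))
    return R,tip
def to(s,m,z):
    """increments (shift units, turn units) to bring tip to machine m (m), height z, tool x = fore"""
    R=Ro.from_rotvec(s["orientation"]).as_matrix(); c,sn=np.cos(YAW),np.sin(YAW)
    Rt=np.array([[c,sn,0],[sn,-c,0],[0,0,-1]]); w=np.r_[world(m),z]+[0,0,.186]
    print("shift",(R.T@(w-s["tool_pos"])/.2).round(3),"turn",(Ro.from_matrix(R.T@Rt).as_rotvec()/np.pi).round(4))
E
python3 - <<'E'
from h import *
from plant import *
C={n:dict(np.load(f"{n}0.npz")) for n in["top","scene"]}
p,e=tri(C["top"],(265.6,226.4),C["scene"],(220.6,146.2)); print(p,e,mach(p))
print(mach(onz(C["top"],265.6,226.4,.19)))
for n,(u,v) in dict(jar=(343,194),loupe=(343,239),box=(271,297)).items(): print(n,mach(onz(C["top"],u,v,.03)).round(3))
s=read_state(); status(s); to(s,(-.095,0),.219)
E
```

```text
[ 0.49813807 -0.14486026  0.16997452] 0.0003825863981881259 [-0.02502118  0.00048692]
[-0.02748175  0.00119732]
jar [ 0.033 -0.17 ]
loupe [-0.057 -0.153]
box [-0.145  0.006]
t 0.1 tip mach mm [-309.7 -358.1] z 217.8 F mach [ 0.3 -0.1  0.2] open 0.0927
shift [ 1.585 -1.361 -0.004] turn [-0.0005  0.      0.1024]
```

Call:
arm_command:
  increments:
    - [0.16,-0.136,0,0,0,0.02]
    - [0.35,-0.3,0,0,0,0.05]
    - [0.55,-0.47,0,0,0,0.08]
    - [0.75,-0.64,0,0,0,0.1024]
    - [0.9,-0.77,0,0,0,0.1024]
  fingers: 1
  force: 10

```text
t: 0.72
tool_pos: [0.3584, -0.3193, 0.4044]
orientation: [-3.134, -0.21, 0.0]
force: [0.7, -0.5, 0.6]
opening: 0.0476
gripper_force: 0.0
```

```bash
python3 -c "
from h import *
from plant import *
s=read_state(); status(s); to(s,(-.095,0),.219)"
```

```text
t 0.72 tip mach mm [-186.8 -153.6] z 218.4 F mach [ 0.7 -0.6  0.6] open 0.0476
shift [ 0.459 -0.769 -0.003] turn [-0.0002  0.     -0.0001]
```

Call:
arm_command:
  increments:
    - [0.11,-0.18,0,0,0,0]
    - [0.23,-0.38,0,0,0,0]
    - [0.35,-0.58,0,0,0,0]
    - [0.45,-0.76,0,0,0,0]
    - [0.45,-0.76,0,0,0,0]

```text
t: 1.35
tool_pos: [0.4274, -0.1564, 0.4044]
orientation: [-3.133, -0.217, 0.0]
force: [-0.1, -1.0, 0.0]
opening: 0.001
gripper_force: 0.0
```

```bash
python3 -c "
from h import *
from plant import *
s=read_state(); status(s); to(s,(-.08,0),.138)"
```

```text
t 1.35 tip mach mm [-96.7  -1.3] z 218.4 F mach [-0.2 -0.9  0. ] open 0.001
shift [ 0.084 -0.007  0.402] turn [-0.0003  0.0001  0.0013]
```

Call:
arm_command:
  increments:
    - [0,-0.007,0.08,0,0,0.0013]
    - [0,-0.007,0.2,0,0,0.0013]
    - [0,-0.007,0.32,0,0,0.0013]
    - [0.04,-0.007,0.4,0,0,0.0013]
    - [0.085,-0.007,0.4,0,0,0.0013]

```text
t: 1.98
tool_pos: [0.4432, -0.1553, 0.3229]
orientation: [-3.134, -0.202, 0.004]
force: [-0.2, 0.5, 0.9]
opening: 0.0005
gripper_force: 0.0
```

```bash
python3 -c "
from h import *
from plant import *
s=read_state(); status(s); to(s,(-.0225,0),.138)
c=read_camera('wrist'); cv2.imwrite('pics/w1.png',c['image'][:,:,::-1]); 
d=read_camera('scene'); cv2.imwrite('pics/s1.png',cv2.resize(np.hstack([c['image'],d['image']])[:,:,::-1],(800,300)))"
```

```text
t 1.98 tip mach mm [-81.3  -2.2] z 136.9 F mach [-0.1  0.5  0.9] open 0.0005
shift [ 0.292 -0.014 -0.006] turn [-0.0005  0.0008 -0.0017]
```

View pics/s1.png

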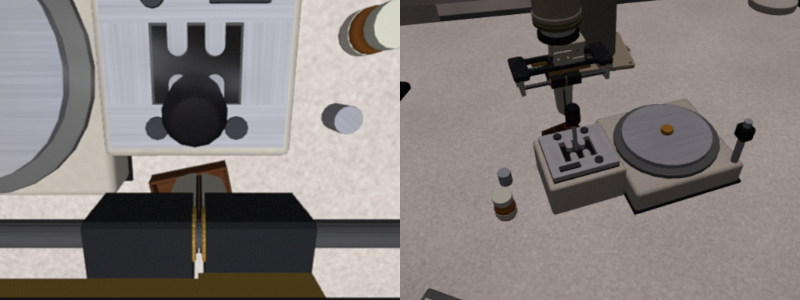

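The wrist view shows the knob (194,112) lined up with the closed fingers' seam (199), and the lever leaning aft. The push path is clear.

Call:
arm_command:
  increments:
    - [0.05,-0.01,0,0,0,-0.0017]
    - [0.11,-0.014,0,0,0,-0.0017]
    - [0.15,-0.014,0,0,0,-0.0017]
    - [0.175,-0.014,0,0,0,-0.0017]
    - [0.2,-0.014,0,0,0,-0.0017]

```text
t: 2.7
tool_pos: [0.483, -0.1469, 0.3247]
orientation: [3.134, 0.213, -0.001]
force: [-2.4, 0.2, 3.0]
opening: 0.0003
gripper_force: 1.2
```

Call:
arm_command:
  increments:
    - [0.015,0,0,0,0,0]
    - [0.03,0,0,0,0,0]
    - [0.045,0,0,0,0,0]
    - [0.06,0,0,0,0,0]
    - [0.07,0,0,0,0,0]

```text
t: 3.32
tool_pos: [0.4968, -0.1451, 0.3248]
orientation: [3.134, 0.212, -0.0]
force: [-1.7, -0.9, 3.0]
opening: 0.0004
gripper_force: 1.1
```

```bash
python3 -c "
from h import *
from plant import *
s=read_state(); status(s); to(s,(-.0225,0),.138)
c=read_camera('top');d=read_camera('scene');np.savez('top1.npz',**c);np.savez('scene1.npz',**d)
a=cv2.resize(c['image'][175:265,215:315],(400,360),interpolation=2);b=cv2.resize(d['image'][125:235,165:290],(400,360),interpolation=2)
cv2.imwrite('pics/s2.png',np.hstack([a,b])[:,:,::-1])"
```

```text
t 3.33 tip mach mm [-26.3   0.5] z 138.8 F mach [-1.8 -0.7  3. ] open 0.0004
shift [0.019 0.002 0.004] turn [0.     0.     0.0004]
```

View pics/s2.png

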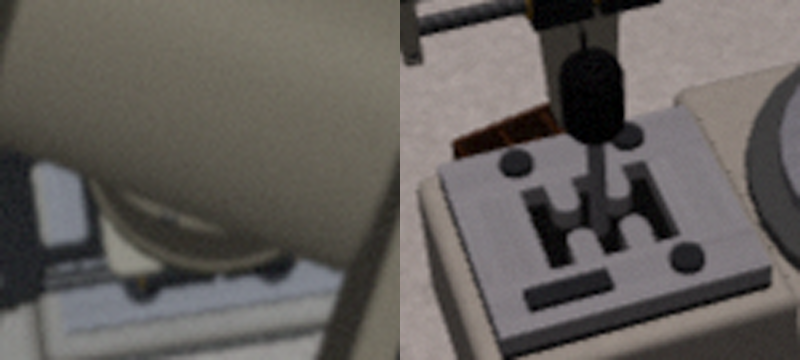

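The lever follows the pads with about 2 N of contact force. In the scene crop the knob is at (592,97), which is pixel (225,154.6), and it is nearly upright. I'll estimate the fore tilt from that row.

```bash
cat >> h.py <<'E'
def pred(c,f,sd,off=np.array([.002,-.0006])):
    v=.16*np.array([np.sin(f)*np.cos(sd),np.sin(sd),np.cos(f)*np.cos(sd)])
    p=np.r_[world(v[:2])+off,v[2]+.014]; T=c["T"]; q=T[:3,:3].T@(p-T[:3,3])
    return np.array([c["fx"]*q[0]/q[2]+c["cx"],c["fy"]*q[1]/q[2]+c["cy"]]).round(1)
E
python3 -c "
from h import *
for n in ('scene0','scene1'):
    d=dict(np.load(n+'.npz')); g=cv2.cvtColor(d['image'],cv2.COLOR_RGB2GRAY)[125:180,195:250]
    m=cv2.morphologyEx((g<32).astype(np.uint8),cv2.MORPH_OPEN,np.ones((9,9)))
    k,l,st,ce=cv2.connectedComponentsWithStats(m); print(n,st[1:].tolist(),(ce[1:]+[195,125]).round(1))
for f in (-.2,-.15,-.1,-.05,0,.03): print(f,pred(d,f,0))"
```

```text
scene0 [[17, 8, 18, 29, 482]] [[220.4 147.2]]
scene1 [[11, 0, 20, 8, 147], [20, 15, 20, 28, 505]] [[215.  128.2]
 [224.5 153.8]]
-0.2 [218.7 144.1]
-0.15 [220.1 146.4]
-0.1 [221.7 149.1]
-0.05 [223.3 152. ]
0 [224.9 155.2]
0.03 [225.9 157.2]
```

Both the camera and the contact position put the knob at about x = -3.7 mm, so 4 mm more is needed.

Call:
arm_command:
  increments:
    - [0.007,0.002,0,0,0,0]
    - [0.014,0.002,0,0,0,0]
    - [0.019,0.002,0,0,0,0]
    - [0.019,0.002,0,0,0,0]
    - [0.019,0.002,0,0,0,0]

```text
t: 4.05
tool_pos: [0.5005, -0.1449, 0.3247]
orientation: [-3.134, -0.212, 0.0]
force: [-1.8, -1.0, 1.4]
opening: 0.0
gripper_force: 0.9
```

```bash
python3 -c "
from h import *
from plant import *
s=read_state(); status(s)
d=read_camera('scene'); g=cv2.cvtColor(d['image'],cv2.COLOR_RGB2GRAY)[135:190,195:250]
m=cv2.morphologyEx((g<32).astype(np.uint8),cv2.MORPH_OPEN,np.ones((9,9)))
k,l,st,ce=cv2.connectedComponentsWithStats(m); print(st[1:].tolist(),(ce[1:]+[195,135]).round(1))
to(s,(-.055,0),.138);to(s,(-.055,.055),.138);to(s,(0,.055),.138)"
```

```text
t 4.05 tip mach mm [-22.7   0.1] z 138.7 F mach [-1.9 -0.7  1.4] open 0.0
[[21, 7, 20, 28, 500]] [[225.4 155.6]]
shift [-0.161  0.     0.003] turn [-0.      0.      0.0004]
shift [-0.161 -0.275  0.003] turn [-0.      0.      0.0004]
shift [ 0.114 -0.274  0.003] turn [-0.      0.      0.0004]
```

The lever is centred (predicted row 155.2, seen 155.6). Now I back off and go around to its left side.

Call:
arm_command:
  increments:
    - [-0.08,0,0,0,0,0]
    - [-0.16,0,0,0,0,0]
    - [-0.16,-0.09,0,0,0,0]
    - [-0.16,-0.19,0,0,0,0]
    - [-0.16,-0.275,0,0,0,0]

```text
t: 4.72
tool_pos: [0.4614, -0.093, 0.3248]
orientation: [-3.134, -0.214, -0.001]
force: [0.3, -0.1, -0.1]
opening: 0.0003
gripper_force: 0.0
```

Call:
arm_command:
  increments:
    - [0.06,0,0,0,0,0]
    - [0.14,0,0,0,0,0]
    - [0.22,0,0,0,0,0]
    - [0.275,0,0,0,0,0]
    - [0.275,0,0,0,0,0]

```text
t: 5.35
tool_pos: [0.5166, -0.0872, 0.3246]
orientation: [-3.134, -0.213, 0.0]
force: [-0.3, 0.5, 0.3]
opening: 0.0003
gripper_force: 0.0
```

```bash
python3 -c "
from h import *
from plant import *
s=read_state(); status(s);to(s,(0,.0325),.138);to(s,(0,-.0135),.138)
d=read_camera('scene'); g=cv2.cvtColor(d['image'],cv2.COLOR_RGB2GRAY)[135:190,195:250]
m=cv2.morphologyEx((g<32).astype(np.uint8),cv2.MORPH_OPEN,np.ones((9,9)))
k,l,st,ce=cv2.connectedComponentsWithStats(m); print(st[1:].tolist(),(ce[1:]+[195,135]).round(1))
for a in(0,-.1,-.2,-.3,-.335): print(a,pred(d,0,a))"
```

```text
t 5.35 tip mach mm [ 0.9 55.2] z 138.6 F mach [-0.2  0.6  0.3] open 0.0003
shift [-0.005  0.113  0.003] turn [-0.      0.0001  0.0006]
shift [-0.006  0.343  0.003] turn [-0.      0.0001  0.0006]
[[19, 8, 21, 27, 492]] [[224.8 156.1]]
0 [224.9 155.2]
-0.1 [214.6 158. ]
-0.2 [204.5 161.7]
-0.3 [194.5 166.1]
-0.335 [191.1 167.8]
```

Call:
arm_command:
  increments:
    - [-0.005,0.05,0,0,0,0]
    - [-0.005,0.09,0,0,0,0]
    - [-0.005,0.11,0,0,0,0]
    - [-0.005,0.13,0,0,0,0]
    - [-0.005,0.15,0,0,0,0]

```text
t: 6.02
tool_pos: [0.5189, -0.1173, 0.3249]
orientation: [-3.134, -0.212, -0.0]
force: [-0.4, 1.7, 2.1]
opening: 0.0005
gripper_force: 1.0
```

Call:
arm_command:
  increments:
    - [0,0.018,0,0,0,0]
    - [0,0.036,0,0,0,0]
    - [0,0.054,0,0,0,0]
    - [0,0.072,0,0,0,0]
    - [0,0.09,0,0,0,0]

```text
t: 6.65
tool_pos: [0.5213, -0.1352, 0.3246]
orientation: [-3.134, -0.212, 0.0]
force: [-1.2, 1.6, -0.1]
opening: 0.0003
gripper_force: 1.0
```

```bash
cat > k.py <<'E'
from h import *
from plant import *
s=read_state(); status(s)
d=read_camera('scene'); g=cv2.cvtColor(d['image'],cv2.COLOR_RGB2GRAY)[135:215,175:250]
m=cv2.morphologyEx((g<32).astype(np.uint8),cv2.MORPH_OPEN,np.ones((9,9)))
k,l,st,ce=cv2.connectedComponentsWithStats(m); print(st[1:].tolist(),(ce[1:]+[175,135]).round(1))
cv2.imwrite('pics/k.png',cv2.resize(d['image'][110:240,150:310,::-1],None,fx=4,fy=4,interpolation=2))
E
python3 -c "
from k import *
to(s,(0,-.0135),.138)"
```

```text
t 6.65 tip mach mm [-0.8  6.9] z 138.6 F mach [-1.   1.7 -0.1] open 0.0003
[[41, 0, 20, 8, 145], [26, 12, 20, 27, 475]] [[224.9 138.2]
 [210.3 160.3]]
shift [0.004 0.102 0.003] turn [-0.      0.0001  0.0004]
```

Call:
arm_command:
  increments:
    - [0.002,0.018,0,0,0,0]
    - [0.004,0.036,0,0,0,0]
    - [0.004,0.054,0,0,0,0]
    - [0.004,0.072,0,0,0,0]
    - [0.004,0.085,0,0,0,0]

```text
t: 7.32
tool_pos: [0.5245, -0.152, 0.3247]
orientation: [-3.134, -0.212, 0.0]
force: [-0.1, 1.9, -0.8]
opening: 0.0004
gripper_force: 1.0
```

```bash
python3 -c "
from k import *
to(s,(0,-.0135),.138)"
```

```text
t 7.33 tip mach mm [  0.1 -10.1] z 138.7 F mach [ 0.1  1.9 -0.8] open 0.0004
[[29, 0, 21, 11, 213], [51, 0, 13, 6, 74], [13, 18, 22, 26, 478]] [[213.4 139.7]
 [231.8 137.4]
 [198.5 165.3]]
shift [-0.001  0.017  0.003] turn [-0.      0.      0.0004]
```

Call:
arm_command:
  increments:
    - [0,0.012,0,0,0,0]
    - [0,0.022,0,0,0,0]
    - [0,0.03,0,0,0,0]
    - [0,0.038,0,0,0,0]
    - [0,0.044,0,0,0,0]

```text
t: 8.0
tool_pos: [0.5256, -0.1606, 0.3247]
orientation: [3.134, 0.212, -0.0]
force: [-0.9, 1.9, -1.0]
opening: 0.0005
gripper_force: 0.9
```

```bash
python3 -c "
from k import *"
```

```text
t 8.0 tip mach mm [  0.1 -18.8] z 138.7 F mach [-0.6  2.  -1. ] open 0.0005
[[23, 0, 20, 12, 231], [45, 0, 19, 7, 120], [7, 21, 23, 26, 486]] [[207.2 140.3]
 [228.4 137.7]
 [193.  168.2]]
```

Call:
arm_command:
  increments:
    - [0,0.005,0,0,0,0]
    - [0,0.01,0,0,0,0]
    - [0,0.014,0,0,0,0]
    - [0,0.017,0,0,0,0]
    - [0,0.02,0,0,0,0]

```text
t: 8.68
tool_pos: [0.5261, -0.1642, 0.3244]
orientation: [-3.134, -0.213, 0.001]
force: [-1.1, 4.8, -4.0]
opening: 0.0004
gripper_force: 2.2
```

```bash
python3 -c "
from k import *"
```

```text
t 8.68 tip mach mm [ -0.  -22.3] z 138.4 F mach [-0.4  4.9 -4. ] open 0.0004
[[20, 0, 20, 13, 250], [42, 0, 20, 8, 142], [5, 22, 23, 25, 464]] [[204.3 140.8]
 [225.7 138.1]
 [191.3 168.8]]
```

View pics/k.png

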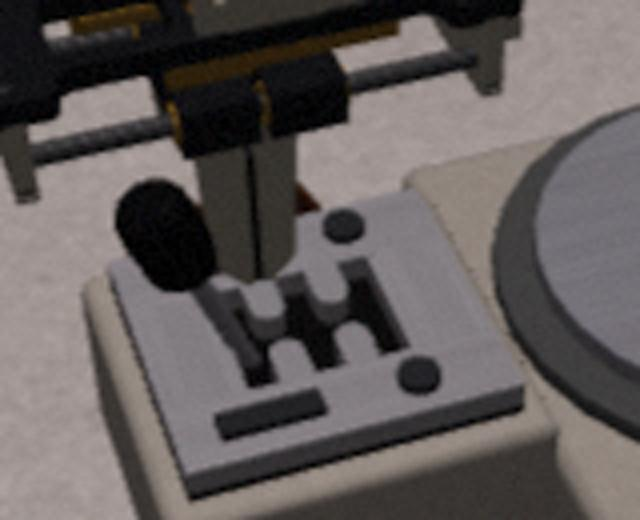

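The knob is leaning fully right at its stop: image (158,235), force rising to 5 N, stem in the right lane at the cross lane. Next I back off, go around to its aft side and push fore.

Call:
arm_command:
  increments:
    - [0,-0.05,0,0,0,0]
    - [0,-0.1,0,0,0,0]
    - [-0.08,-0.1,0,0,0,0]
    - [-0.18,-0.1,0,0,0,0]
    - [-0.27,-0.1,0,0,0,0]

```text
t: 9.35
tool_pos: [0.4695, -0.1516, 0.3252]
orientation: [3.133, 0.213, 0.001]
force: [0.6, -0.6, 0.8]
opening: 0.0004
gripper_force: 0.0
```

Call:
arm_command:
  increments:
    - [0,0.08,0,0,0,0]
    - [0,0.16,0,0,0,0]
    - [0,0.23,0,0,0,0]
    - [0.03,0.238,0,0,0,0]
    - [0.06,0.238,0,0,0,0]

```text
t: 9.98
tool_pos: [0.4888, -0.1976, 0.3245]
orientation: [-3.134, -0.211, 0.0]
force: [0.2, 1.1, -0.4]
opening: 0.0005
gripper_force: 0.0
```

```bash
python3 -c "
from k import *
to(s,(-.0225,-.05),.138);to(s,(.015,-.05),.138)
for f in (0,.1,.2,.27): print(f,pred(d,f,-.33))"
```

```text
t 9.97 tip mach mm [-41.3 -50.5] z 138.5 F mach [ 0.4  1.1 -0.4] open 0.0005
[[5, 20, 23, 27, 502]] [[191.4 168. ]]
shift [ 0.094 -0.003  0.002] turn [-0.0001  0.0001  0.0002]
shift [ 0.282 -0.003  0.002] turn [-0.0001  0.0001  0.0002]
0 [191.6 167.5]
0.1 [194.4 174.5]
0.2 [197.2 182.3]
0.27 [199.3 188.2]
```

Call:
arm_command:
  increments:
    - [0.03,0,0,0,0,0]
    - [0.06,0,0,0,0,0]
    - [0.085,0,0,0,0,0]
    - [0.1,0,0,0,0,0]
    - [0.12,0,0,0,0,0]

```text
t: 10.65
tool_pos: [0.5121, -0.1943, 0.3248]
orientation: [3.134, 0.212, -0.001]
force: [-2.4, -1.0, 2.4]
opening: 0.0008
gripper_force: 1.2
```

Call:
arm_command:
  increments:
    - [0.018,0,0,0,0,0]
    - [0.036,0,0,0,0,0]
    - [0.054,0,0,0,0,0]
    - [0.072,0,0,0,0,0]
    - [0.09,0,0,0,0,0]

```text
t: 11.28
tool_pos: [0.53, -0.1917, 0.3245]
orientation: [-3.134, -0.212, 0.001]
force: [-1.6, -0.9, 0.2]
opening: 0.0005
gripper_force: 1.1
```

```bash
python3 -c "
from k import *"
```

```text
t 11.28 tip mach mm [  0.2 -50.1] z 138.5 F mach [-1.7 -0.6  0.2] open 0.0005
[[0, 0, 20, 18, 338], [22, 0, 20, 12, 230], [10, 33, 24, 26, 492]] [[184.2 143.3]
 [206.2 140.3]
 [196.2 180.5]]
```

Call:
arm_command:
  increments:
    - [0.014,0,0,0,0,0]
    - [0.026,0,0,0,0,0]
    - [0.036,0,0,0,0,0]
    - [0.046,0,0,0,0,0]
    - [0.054,0,0,0,0,0]

```text
t: 11.95
tool_pos: [0.5407, -0.1903, 0.3247]
orientation: [-3.134, -0.212, 0.0]
force: [-2.3, 0.9, -0.7]
opening: 0.0001
gripper_force: 1.1
```

Call:
arm_command:
  increments:
    - [0.004,0,0,0,0,0]
    - [0.008,0,0,0,0,0]
    - [0.012,0,0,0,0,0]
    - [0.015,0,0,0,0,0]
    - [0.018,0,0,0,0,0]

```text
t: 12.58
tool_pos: [0.5439, -0.1899, 0.3244]
orientation: [-3.134, -0.212, 0.002]
force: [-4.9, -0.5, -3.2]
opening: 0.0005
gripper_force: 2.4
```

```bash
python3 -c "
from k import *"
```

```text
t 12.57 tip mach mm [ 14.2 -50.1] z 138.4 F mach [-4.9  0.2 -3.2] open 0.0005
[[25, 0, 20, 19, 348], [2, 5, 21, 20, 374], [12, 41, 25, 25, 485]] [[209.  143.9]
 [186.7 149.5]
 [198.9 188.1]]
```

The knob is at the home stop: force has risen to 5 N and it is seen at (198.9,188.1) against a predicted (199.3,188.2). One small extra press, then I retreat aft and up.

Call:
arm_command:
  increments:
    - [0.005,0,0,0,0,0]
    - [0.008,0,0,0,0,0]
    - [0.008,0,0,0,0,0]
    - [-0.03,0,0,0,0,0]
    - [-0.1,0,0,0,0,0]

```text
t: 13.25
tool_pos: [0.5244, -0.1927, 0.3256]
orientation: [3.134, 0.213, 0.004]
force: [0.1, 0.2, -0.1]
opening: 0.0008
gripper_force: 0.0
```

Call:
arm_command:
  increments:
    - [-0.08,0,0,0,0,0]
    - [-0.18,0,0,0,0,0]
    - [-0.28,0,-0.1,0,0,0]
    - [-0.35,0,-0.25,0,0,0]
    - [-0.4,0,-0.4,0,0,0]

```text
t: 13.88
tool_pos: [0.444, -0.2035, 0.4062]
orientation: [3.134, 0.212, 0.003]
force: [0.4, -0.0, 0.1]
opening: 0.0004
gripper_force: 0.0
```

Call:
arm_command:
  increments:
    - [0,0.15,-0.05,0,0,0]
    - [0,0.35,-0.1,0,0,0]
    - [0,0.6,-0.1,0,0,0]
    - [0,0.75,-0.1,0,0,0]
    - [0,0.75,-0.1,0,0,0]

```text
t: 14.5
tool_pos: [0.4646, -0.3537, 0.425]
orientation: [3.134, 0.209, 0.001]
force: [0.1, 0.9, -0.4]
opening: 0.0004
gripper_force: 0.0
```

```bash
python3 -c "
from k import *
c=read_camera('top')
a=cv2.resize(c['image'][170:320,215:365],(400,400),interpolation=2);b=cv2.resize(d['image'][125:290,110:275],(400,400),interpolation=2)
cv2.imwrite('pics/end.png',np.hstack([a,b])[:,:,::-1])"
```

```text
t 14.5 tip mach mm [ -86.  -202.2] z 239.0 F mach [ 0.3  0.9 -0.4] open 0.0004
[[13, 41, 24, 25, 479]] [[199.3 188.2]]
```

View pics/end.png

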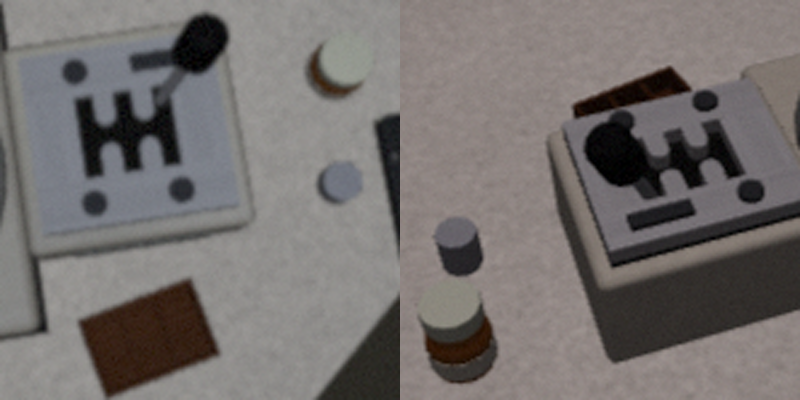

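The lever stands home in the far right slot beside the bar, with the knob at (203,42) in the top crop. The jar, box and loupe are where they were, and the arm is clear.

```bash
python3 -c "
from plant import *
print(close_job())"
```

```text
the job is handed in; nothing more can be done
None
```

The shift lever is fully home in the far right slot marked by the straight bar; it was only pushed from its sides and let go, the jar, stone box and loupe were left where they stood, and the job was handed in at about 14.5 s.

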